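Zero the coin slide's accumulator wheel and lock it

TASK

The coin slide on the wooden block was left part-way through a count. With a fingertip, flick the brass toothed wheel on top of it round, clockwise as seen from above, until the tooth with the raised rib clicks in at the fixed pointer, without running it past the pointer; then push the slide's tongue fully home so that its arm locks the wheel there. Pick nothing up, and leave the things lying round it where they are.

Things in the scene. Friction and masses are not known exactly. Their poses are not given: they have to be found in the camera images.
- coin_slide: coin slide screwed to a wooden block fixed to the table; 172 x 150 x 68 mm without the wheel. Origin: centre of the underside, on the table. Its x is the way the tongue is pushed (away from the robot, but for the block's yaw), y left, z up. Cover (white, flat): x 1 to 84, y -58 to 58 mm, top z 66. Wooden block: x -29 to 86, y -75 to 75, z 0 to 32 mm.
- axle_foot (a point): foot of the wheel's axle on the cover's top, fixed: 36 mm ahead (x) and 28 mm left (y) of the coin slide's origin, z 66; same axes. Round it a thin steel base plate. Behind the wheel, 37 to 49 mm from the axle, the block of the click plunger (top z 86); right of the wheel the pointer's bracket, 48 to 72 mm from the axle (top z 92). Nothing overhangs the wheel.
- wheel (a joint): angle of the brass wheel, rad, growing clockwise seen from above; 0 = home, ribbed tooth at the pointer. One click = 0.785; a spring roller pulls it to the nearest click when let go, so a tooth pushed on by half to one and a half clicks advances it exactly one. Starts 2 to 5 clicks short of home (-1.57 to -3.93). Turns either way; leaving a click takes about 4 N at a tooth.
- wheel_center (a point): on the wheel's upright axle at half the teeth's height, z 88 mm. Eight teeth, 8 mm wide, from 29 to 46 mm from the axle, z 84 to 92; 18 mm of free height under them, hub nut up to z 100. At every click one tooth points to the block's left (+y), its tip 16 mm past the cover's edge, the next ones 45 degrees either side; pushed there in the block's +x, the wheel advances.
- home_tooth (a point): top of the tip of the ribbed tooth, 46 mm from the axle, z 92 mm. Of the eight teeth only this one carries a raised dark steel bar (8 mm wide, 3 mm high, 34 mm long, from the hub to the tip) along its top.
- pointer_tip (a point): point of the fixed dark steel pointer right of the wheel (block's -y side of the axle, 48.5 mm from it), z 92 mm; at home the ribbed tooth's tip is 2.5 mm from it.
- coin_slide_slide (a joint): travel of the slide, m: 0 = fully out, 0.045 = fully home at its stop; starts 0 to 6 mm in. Stays where it is left (friction about 1 N). A steel arm on the tongue (28 mm left of its middle, up to z 76 mm, tip at x -24 when out) travels with it under the teeth; unless the wheel is at home it meets the wheel's locking disc and stops the slide at about 0.034.
- tongue_face (a point): middle of the tongue's upright front plate, on the face toward the robot; moves with the slide (86 mm in front of the coin slide's origin when out, z 43 mm). The plate is 92 mm wide, z 33 to 53 mm, with bare table under it; push it in the block's +x.
- motor_pulley: a grey belt pulley lying flat, 63 mm across, 22 mm high, right of the block; loose, only a bystander. Origin: centre of its underside.
- drain_coupling: a white pipe coupling standing on end, 42 mm across, 50 mm high, left of the block's front; loose, only a bystander. Origin: centre of its underside.
- thread_spool: a spool of thread standing on end, 30 mm across, 42 mm high, left of the block's rear; loose, only a bystander. Origin: centre of its underside.
- tape_roll: a roll of black tape lying flat, 62 mm across, 19 mm high; loose, only a bystander. Origin: centre of its underside.
- battery: a small battery cell standing on end, 15 mm across, 50 mm high; loose, only a bystander. Origin: centre of its underside.

How it is judged (in metres and radians):
On the way, in this order (a step that is already met when the one before it is completed fails the run):
1. the wheel rests with its ribbed tooth at the pointer (distance between home_tooth and pointer_tip below 0.007 m and velocity of joint wheel below 0.3 rad/s), for 0.2 s.
2. the slide is pushed fully home (value of joint coin_slide_slide above 0.0415 m), for 0.2 s.
At the end, for the whole second after the job is handed in: The ribbed tooth stands at the pointer (tips within 7 mm, wheel within 0.2 rad of home, reached clockwise) and the slide is fully home (at least 41.5 of its 45 mm) (distance between home_tooth and pointer_tip below 0.007 m and value of joint coin_slide_slide above 0.0415 m and value of joint wheel between -0.2 and 0.2 rad); the robot touches nothing.
It fails at once if something other than the fingers pressed on the coin slide or its wheel (contact force between the arm and coin_slide above 3 N).
It fails at once if the wheel was run more than half a click past the pointer (value of joint wheel above 0.5 rad).
It fails at once if the wheel was turned round the wrong way (anticlockwise) (value of joint wheel below -5.1 rad).
It fails at once if a thing lying round the work was picked up or shoved away (distance of any of motor_pulley, drain_coupling, thread_spool, tape_roll, battery from where it was at the start of the episode above 0.03 m).
It also fails if it takes over 51 s, if anything falls off the work surface, if the arm or the gripper's body presses on something with over 40 N, if the wrist force passes 120 N, or if a joint passes its speed limit or range.

ROBOT

A 7-joint arm with a two-finger parallel gripper is mounted at the origin on a cart in front of the work surface, level with it; the furniture and walls round the work are solid. World frame = base frame: x ahead of the robot, y to its left, z up, the work surface at z = 0. Lengths are in m, angles in degrees, forces in N, time in s.
With the tool pointing down it reaches from about 0.425 to 0.925 m from the base axis. Payload 6.8 kg.
Tool frame: the origin (TCP) lies midway between the tips of the shut fingers; the grasp point (between the pads) lies hold_point_z behind it (hold_point_z is the distance from the TCP to the grasp point, in m); z points along the fingers, y is the line along which they close (so a half turn about z gives the same grasp; the last joint's range is limited). The gripper opens to 88 mm and grips with 3 to 60 N. Pads are 20 mm wide; open, the fingers measure 115 mm over their backs; the gripper's body (75 mm by 178 mm) begins 61 mm behind the grasp point.
Start: joints at [68.004, 27.33, 1.283, 89.118, -0.659, 63.558, -4.761], TCP at [0.184, -0.65, 0.223] pointing down, gripper open.
Joint ranges: [-169.35, 169.35], [-19.33, 120.38], [-80.79, 83.38], [13.8, 139.57], [-78.32, 258.32], [9.67, 109.79], [-169.56, 169.56]. Speed limits (degrees/s): [136.94, 136.94, 180, 180, 180, 180, 180].

INTERFACE

Orientations are given as [roll, pitch, yaw] about the fixed x, y, z axes, in that order (R = Rz(yaw) Ry(pitch) Rx(roll)).
In Python, from workcell import * gives the robot as it stands.
- The arm moves only by the shell command python3 -m inch 'ROWS' [OPENING] [FORCE]. ROWS is JSON, one flat list of numbers, 4 for each row, row after row: the shift along the tool's x, y, z scaled (see below), then the turn about the tool's z scaled (see below). In form: [dx, dy, dz, turn, dx, dy, dz, turn, ...]. A call has exactly 8 rows; each row shifts and turns the commanded pose from where the row before left it, along the tool's axes as they then stand; what a row does not reach is not made up. The controller multiplies each number of a shift by 0.5 m and each number of a turn by 2 rad. A row lasts 1/12 s, in which the tool goes at most 41.7 mm and 7.16 degrees, less where a joint would pass 70% of its speed; a pose out of reach is approached as far as the arm can. A call with a number of a shift or a turn outside -1 to 1 is refused whole. A call with a gripper value outside its range is refused whole. OPENING is the opening, from 0 (shut) to 1 (fully open), set as the call begins (- or left out, the last holds). The fingers move at their own pace and stop on an object; FORCE is the grip in N (left out, the last holds). Time passes only in rows, so rows that do not move let the fingers close, or fill a call up. It gives the time, the measured TCP pose, the force, the opening and the grip force at its end, in the units of the state.
- get_obs(): the state, without advancing time (a new reading comes with each control period).
- camera(name): name is "scene" or "top"; returns a dict with "color" (384x512x3 uint8, blue, green, red), "range_z" (384x512 float32, m along the optical axis (not along the pixel's ray), 0 where there is no reading), "mtx" (3x3 intrinsics, pixels), "k1" (the pictures are not rectified: a ray, as slopes to the right and down, at radius r is drawn at 1 + k1 r^2 times it, then the intrinsics apply), "R" (3x3) and "t" (3): a world point X has camera coordinates R X + t. Camera axes: x right, y down, z forward; pixel columns grow to the right and rows downward; lengths in m; the calibration is good to about 2 mm. A picture is of the moment at which its call begins.
- sign_off(): hands the job in; it is judged then, once.
The state is a dict: "time_s": time; "joints": joint angles; "qd": joint speeds; "tau": joint torques, N m; "position": TCP position; "orientation": TCP orientation; "contact_force": force on the tool from outside, world axes, zero at the start; "ft_torque": the same for the moment, N m; "width": finger opening in m; "gripper_force": force on a finger pad.
Only numpy, scipy, OpenCV 4.12 (cv2) and the standard library are available. Lean on these libraries where they do the work, as an engineer would, in place of code of your own. Each camera call takes 0.05 s, during which the arm holds its last target. There are 200 camera calls.

## Working session

There is one attempt and no reset: what is moved stays moved. The work goes in short steps, Python scripts to look and compute and a shell command to move; the robot and the scene stay as the last step left them, time stands still between calls to the robot, and variables do not carry over. Pictures are saved under pics/ and viewed, at most 10 in all, crops included, and the job is handed in when it is done.

```bash
mkdir -p pics; ls
python3 - <<'E'
from workcell import *
import cv2,numpy as np
o=get_obs();print({k:np.round(v,3) for k,v in o.items()})
for n in("scene","top"):
    c=camera(n);cv2.imwrite(f"pics/{n}0.png",c["color"]);np.savez(f"{n}0.npz",**c);print(n,c["mtx"],c["k1"],c["R"],c["t"])
E
```

```text
pics
{'time_s': np.float64(0.0), 'joints': array([68.005, 27.374,  1.281, 89.177, -0.658, 63.559, -4.763]), 'qd': array([-0.031,  0.087,  0.03 ,  0.104,  0.038,  0.054, -0.033]), 'tau': array([-1.0000e-03, -5.8286e+01,  1.5340e+00, -2.7261e+01, -5.4000e-02,
        1.7000e-02,  0.0000e+00]), 'position': array([ 0.184, -0.649,  0.222]), 'orientation': array([-1.79897e+02,  8.00000e-03,  1.58010e+01]), 'contact_force': array([-0.425,  0.157, -0.586]), 'ft_torque': array([0.005, 0.001, 0.026]), 'gripper_force': np.float64(0.0), 'width': np.float64(0.088)}
scene [[367.78645028   0.         260.92427027]
 [  0.         367.78645028 193.67763682]
 [  0.           0.           1.        ]] -0.08350908407149309 [[-0.85174403 -0.52375784 -0.01448549]
 [-0.33901274  0.57196645 -0.7469436 ]
 [ 0.39950278 -0.63129399 -0.66472959]] [0.57243216 0.084419   0.84650619]
top [[455.49870774   0.         254.65277987]
 [  0.         455.49870774 200.01749204]
 [  0.           0.           1.        ]] 0.0023777316140308194 [[-0.01433296 -0.999748   -0.01727715]
 [-0.99561602  0.01586671 -0.09217916]
 [ 0.09243006  0.01588021 -0.99559254]] [0.26732885 0.50037011 1.17637115]
```

Run:
```python
import cv2
a=cv2.imread("pics/top0.png");cv2.imwrite("pics/top0b.png",cv2.resize(a,(800,600),interpolation=cv2.INTER_CUBIC))
```

```text
(no output)
```

View pics/top0b.png

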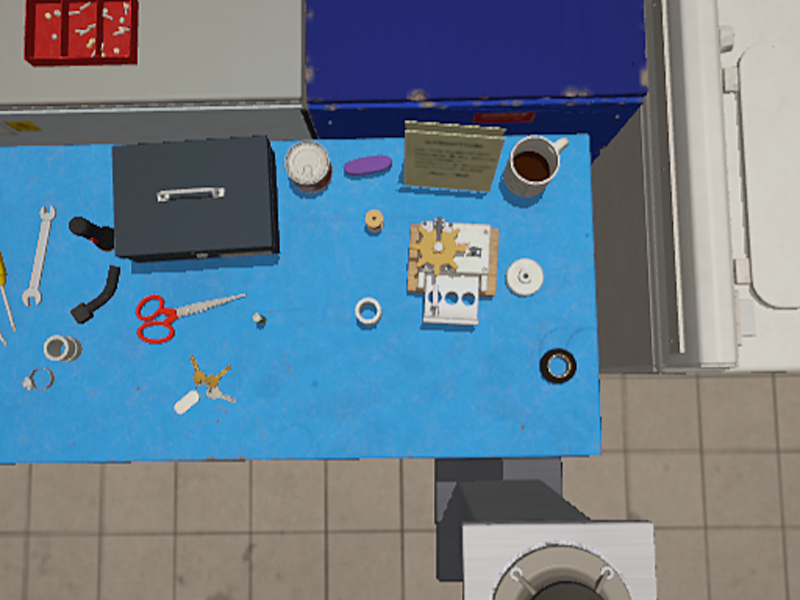

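View pics/scene0.png

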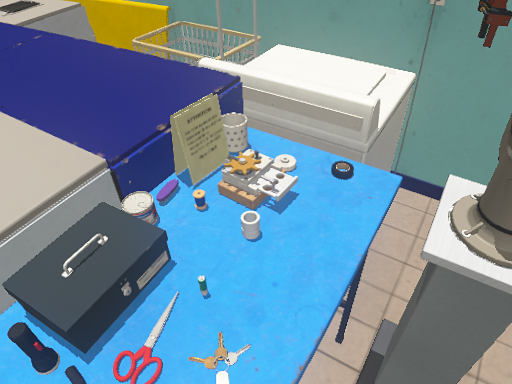

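The top view shows the block at about (450,260) of the 800x600 enlargement, with the wheel at (438,247), the tongue at (450,310) and the drain coupling at (368,311). The scene view shows the wheel at (240,163). I'll enlarge both.

```bash
cat > h.py <<'E'
import numpy as np,cv2
def proj(c,X):
    p=(np.atleast_2d(X)@c["R"].T+c["t"]);s=p[:,:2]/p[:,2:];r2=(s**2).sum(1,keepdims=True)
    s=s*(1+c["k1"]*r2);return s*c["mtx"][0,0]+c["mtx"][:2,2]
def ray(c,px,z):
    s0=(np.atleast_2d(px)-c["mtx"][:2,2])/c["mtx"][0,0];s=s0.copy()
    for _ in range(20): s=s0/(1+c["k1"]*(s**2).sum(1,keepdims=True))
    d=np.c_[s,np.ones(len(s))]@c["R"];C=-c["R"].T@c["t"]
    return C+d*((z-C[2])/d[:,2:])
E
python3 - <<'E'
import cv2,numpy as np
from h import *
a=cv2.imread("pics/top0.png")[130:215,250:330];b=cv2.imread("pics/scene0.png")[140:215,205:305]
A=cv2.resize(a,None,fx=7,fy=7,interpolation=cv2.INTER_CUBIC);cv2.imwrite("pics/topc.png",A)
B=cv2.resize(b,None,fx=8,fy=8,interpolation=cv2.INTER_CUBIC);cv2.imwrite("pics/scenec.png",B)
E
```

```text
(no output)
```

View pics/topc.png

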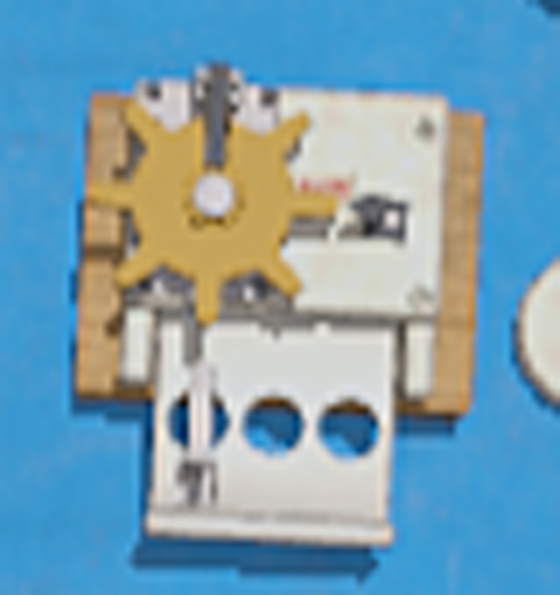

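View pics/scenec.png

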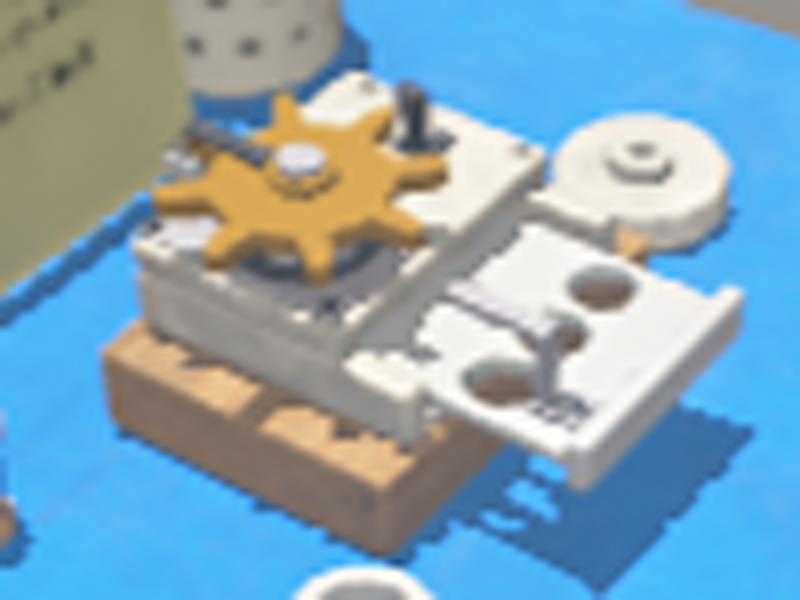

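The ribbed (dark) tooth points along the block's +x in both crops: nut at (214,196) and rib tip at (215,68) in the top crop. The pointer is at -y, so it is 2 clicks short of home. Next I'll fit the block pose from both views.

Run:
```python
import numpy as np
from h import *
from scipy.optimize import least_squares
T=np.load("top0.npz");S=np.load("scene0.npz")
t=[((36,28,100),(214,196)),((36,74,90),(88,192)),((36,-18,90),(335,206)),((-10,28,90),(206,322)),((84,-58,66),(447,97)),((1,-58,66),(440,318)),((-29,75,32),(77,397)),((-29,-75,32),(470,412)),((86,-75,32),(485,113))]
s=[((36,28,100),(300,155)),((1,58,66),(342,355)),((84,58,66),(135,245)),((1,-58,66),(547,153)),((84,-58,66),(355,70)),((-29,75,32),(378,492)),((-29,75,0),(380,552)),((86,75,32),(103,350))]
def prep(l,k,o):return np.array([a for a,_ in l])/1e3,(np.array([b for _,b in l])+.5)/k-.5+o
tm,tp=prep(t,7,(250,130));sm,sp=prep(s,8,(205,140))
def W(p,m):
    c,s_=np.cos(p[2]),np.sin(p[2]);return m@np.array([[c,s_,0],[-s_,c,0],[0,0,1]])+[p[0],p[1],0]
f=lambda p:np.r_[(proj(T,W(p,tm))-tp).ravel(),(proj(S,W(p,sm))-sp).ravel()]
r=least_squares(f,[.6,-.1,0],loss='soft_l1');p=r.x
print(p[:2],np.degrees(p[2]));print(np.round(r.fun.reshape(-1,2),1))
for g,q in((T,'top'),(S,'scene')):
    ft=lambda p:(proj(T,W(p,tm))-tp).ravel() if q=='top' else (proj(S,W(p,sm))-sp).ravel()
    x=least_squares(ft,[.6,-.1,0]).x;print(q,x[:2],np.degrees(x[2]))
# tongue plate: try travel
print('left tooth tip, tongue(out), tongue mid-top px',W(p,np.array([[.036,.074,.088],[-.086,0,.043]])))
e=ray(T,np.array([[147,532],[392,545],[270,538]])/7+[250,130],.053);print('plate top front edge',e)
d=e-[p[0],p[1],0];c,s_=np.cos(p[2]),np.sin(p[2]);print('in block',d@np.array([[c,-s_,0],[s_,c,0],[0,0,1]]))
# bystanders (800x600 px)
b=ray(T,np.array([[368,311],[373,220],[525,278],[558,366],[258,318]])*.64,.03);print(b)
# plate depth
```

```text
[0.5657128  0.16894515] -4.297217809573499
[[-0.3 -0.4]
 [-0.7 -0.1]
 [ 0.6 -0.1]
 [-0.3  0.4]
 [ 0.4 -0.3]
 [-0.2  0. ]
 [-0.9 -1. ]
 [ 0.   0.2]
 [-0.  -0.2]
 [ 0.5  0.4]
 [-0.3 -2.2]
 [-0.6 -0.5]
 [ 1.2 -0.3]
 [-0.2 -0.3]
 [ 1.3 -0.2]
 [ 1.4  1.8]
 [-0.4 -0. ]]
top [0.56523963 0.16832452] -3.816949962794524
scene [0.56596268 0.17011049] -4.862200663532932
left tooth tip, tongue(out), tongue mid-top px [[0.60715644 0.24003962 0.088     ]
 [0.47995457 0.17538915 0.043     ]]
plate top front edge [[0.48567168 0.21744738 0.053     ]
 [0.47947712 0.12769151 0.053     ]
 [0.48275288 0.17234296 0.053     ]]
in block [[-0.0834504   0.04236838  0.053     ]
 [-0.08290211 -0.04759932  0.053     ]
 [-0.0829813  -0.00282795  0.053     ]]
[[ 0.50731827  0.3099512   0.03      ]
 [ 0.66289759  0.29979598  0.03      ]
 [ 0.55892059  0.04472201  0.03      ]
 [ 0.41034676 -0.00546235  0.03      ]
 [ 0.49842557  0.49572923  0.03      ]]
```

Run:
```python
import numpy as np, workcell
from h import *
print([n for n in dir(workcell) if n[0]!='_'], getattr(workcell,'hold_point_z',None))
for n in("top0","scene0"):
    c=np.load(n+".npz");z=c["range_z"].astype(float);v,u=np.mgrid[:384,:512]
    px=np.c_[u.ravel(),v.ravel()].astype(float);s0=(px-c["mtx"][:2,2])/c["mtx"][0,0];s=s0.copy()
    for _ in range(20): s=s0/(1+c["k1"]*(s**2).sum(1,keepdims=True))
    P=(np.c_[s,np.ones(len(s))]*z.reshape(-1,1)-c["t"])@c["R"];P=P[z.ravel()>0]
    print(n,"max height per 0.1 cell; rows x .2..1.0, cols y -.8...5")
    for x in np.arange(.2,1.,.1):
        print("%.1f"%x,[round(float(q[:,2].max()),2) if len(q:=P[(abs(P[:,0]-x-.05)<.05)&(abs(P[:,1]-y-.05)<.05)]) else None for y in np.arange(-.8,.5,.1)])
```

```text
['PlanningError', 'camera', 'get_obs', 'hold_point_z', 'sign_off'] 0.0187
top0 max height per 0.1 cell; rows x .2..1.0, cols y -.8...5
0.2 [-0.9, -0.9, -0.9, -0.9, -0.9, None, None, 0.01, 0.01, 0.01, 0.01, 0.01, 0.01]
0.3 [-0.9, -0.9, -0.9, -0.0, -0.0, -0.0, -0.01, 0.02, 0.02, 0.01, 0.01, 0.01, 0.01]
0.4 [None, None, None, 0.0, 0.07, 0.13, 0.11, 0.02, 0.03, 0.06, 0.06, 0.05, 0.05]
0.5 [None, None, None, 0.02, 0.07, 0.13, 0.11, 0.01, 0.04, 0.1, 0.1, 0.05, 0.05]
0.6 [None, None, None, 0.02, 0.02, 0.13, 0.11, 0.01, 0.04, 0.11, 0.1, 0.05, 0.1]
0.7 [None, None, None, 0.02, 0.02, 0.13, 0.11, 0.09, 0.2, 0.2, 0.2, 0.06, 0.1]
0.8 [None, None, None, 0.02, 0.02, 0.13, 0.15, 0.15, 0.15, 0.15, 0.15, 0.15, 0.16]
0.9 [None, None, None, 0.02, 0.08, 0.13, 0.15, 0.15, 0.15, 0.15, 0.15, 0.15, 0.16]
scene0 max height per 0.1 cell; rows x .2..1.0, cols y -.8...5
0.2 [0.34, 0.36, 0.33, -0.91, -0.91, -0.91, -0.91, 0.0, 0.0, 0.0, 0.0, 0.0, 0.0]
0.3 [-0.01, -0.01, -0.01, -0.01, -0.01, -0.01, -0.01, 0.02, 0.02, 0.0, 0.0, 0.0, 0.0]
0.4 [-0.0, -0.0, -0.0, -0.0, 0.02, 0.13, 0.11, 0.02, 0.02, 0.06, 0.05, 0.05, 0.05]
0.5 [0.02, 0.02, 0.01, 0.01, None, 0.13, 0.11, 0.0, 0.03, 0.1, 0.1, 0.05, 0.05]
0.6 [0.02, 0.02, 0.02, 0.02, -0.16, 0.13, 0.11, 0.0, 0.0, 0.1, 0.1, 0.04, 0.09]
0.7 [0.02, 0.01, 0.02, 0.02, -0.15, 0.13, 0.11, 0.09, 0.2, 0.2, 0.2, 0.06, 0.09]
0.8 [0.02, 0.01, 0.02, 0.02, -0.16, 0.13, 0.14, 0.14, 0.14, 0.14, 0.14, 0.14, 0.15]
0.9 [0.02, 0.01, 0.01, 0.02, None, 0.13, 0.14, 0.14, 0.14, 0.14, 0.14, 0.14, 0.15]
```

```bash
python3 -m inch '[0,0,-0.04,0.058, 0,0,-0.04,0.058, 0,0,-0.04,0.058, 0.05,-0.06,0,0, 0.05,-0.06,0,0, 0.05,-0.06,0,0, 0.05,-0.06,0,0, 0.05,-0.06,0,0]' 0 20; python3 -m inch '[0.03,-0.075,0,0, 0.03,-0.075,0,0, 0.03,-0.075,0,0, 0.03,-0.075,0,0, 0.03,-0.075,0,0, 0.03,-0.075,0,0, 0.03,-0.075,0,0, 0.03,-0.075,0,0]'
```

```text
time_s: 0.77
position: [0.3202, -0.5072, 0.2823]
orientation: [-180.0, 0.0, -4.1]
contact_force: [0.5, 0.1, 0.5]
width: 0.0377
gripper_force: 0.0
time_s: 1.43
position: [0.4608, -0.2164, 0.2825]
orientation: [180.0, 0.0, -4.1]
contact_force: [1.3, -1.0, 0.8]
width: 0.0003
gripper_force: 0.0
```

```bash
python3 -m inch '[0.0135,-0.075,0,0, 0.0135,-0.075,0,0, 0.0135,-0.075,0,0, 0.0135,-0.075,0,0, 0.0135,-0.075,0,0, 0.0135,-0.075,0,0, 0.0135,-0.075,0,0, 0.0135,-0.075,0,0]'; python3 -m inch '[0.0135,-0.075,0,0, 0.0135,-0.075,0,0, 0.0135,-0.075,0,0, 0.0135,-0.075,0,0, 0.0135,-0.07,0,0, 0,0,0.06,0, 0,0,0.06,0, 0,0,0,0]'
```

```text
time_s: 2.1
position: [0.536, 0.0786, 0.2825]
orientation: [180.0, 0.0, -4.2]
contact_force: [0.7, -0.6, -0.3]
width: 0.0002
gripper_force: 0.0
time_s: 2.77
position: [0.5799, 0.2577, 0.2162]
orientation: [179.7, 0.5, -4.1]
contact_force: [-0.5, -0.7, 0.2]
width: 0.0006
gripper_force: 0.0
```

```bash
python3 -m inch '[0,-0.01,0.04,0, 0,-0.01,0.04,0, 0,0,0.04,0, 0,0,0.04,0, 0,0,0,0, 0,0,0,0, 0,0,0,0, 0,0,0,0]'
python3 - <<'E'
from workcell import *
import cv2
from h import *
o=get_obs();print(o["position"],o["contact_force"])
a=camera("top");b=camera("scene")
A=cv2.resize(a["color"][120:220,240:340],None,fx=4,fy=4,interpolation=cv2.INTER_CUBIC);B=cv2.resize(b["color"][110:210,190:290],None,fx=4,fy=4,interpolation=cv2.INTER_CUBIC)
cv2.imwrite("pics/a1.png",cv2.hconcat([A,B]))
p=np.array(o["position"]);print((proj(a,p)-[240,120])*4,(proj(b,p)-[190,110])*4)
E
```

```text
time_s: 3.43
position: [0.585, 0.2694, 0.1448]
orientation: [-179.9, -0.1, -4.2]
contact_force: [-0.3, 0.4, 0.4]
width: 0.0006
gripper_force: 0.0
[0.58502997 0.26938426 0.14476538] [-0.31033726  0.37723833  0.35485712]
[[ 37.10313619 167.76302882]] [[159.03575454 212.01036001]]
```

View pics/a1.png

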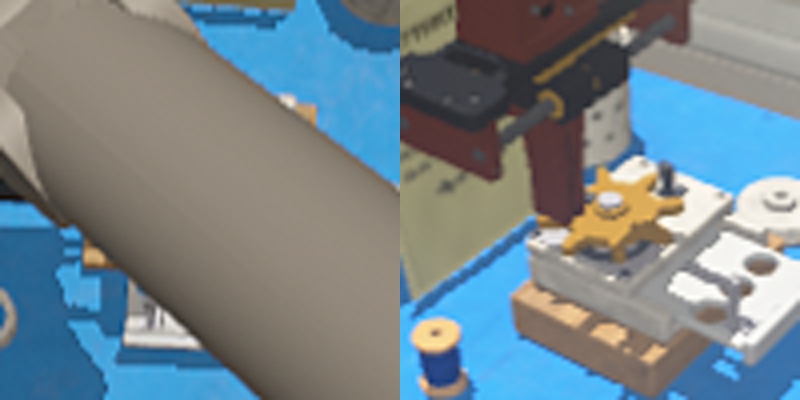

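The right half shows the shut finger tip at about (558,215), in line with the TCP projection. It is outside the wheel, and the wheel is untouched. I'll go down and then inward behind the +y tooth.

```bash
python3 -m inch '[0,0,0.043,0, 0,0,0.043,0, 0,0,0.043,0, 0,0,0,0, 0,0.015,0,0, 0,0.015,0,0, 0,0.016,0,0, 0,0,0,0]'
```

```text
time_s: 4.2
position: [0.5835, 0.2433, 0.0795]
orientation: [179.9, -0.1, -4.3]
contact_force: [-0.3, -0.3, -0.1]
width: 0.0008
gripper_force: 0.0
```

```bash
python3 -m inch '[0,0,0,0, 0,0,0,0, 0.006,0,0,0, 0.006,0,0,0, 0.006,0,0,0, 0,0,0,0, 0,0,0,0, 0,0,0,0]'
```

```text
time_s: 4.87
position: [0.5911, 0.2455, 0.078]
orientation: [180.0, 0.0, -4.1]
contact_force: [0.7, -0.6, -0.9]
width: 0.0006
gripper_force: 0.0
```

```bash
python3 -m inch '[0.01,0,0,0, 0.01,0,0,0, 0,0,0,0, 0,0,0,0, 0,0,0,0, 0,0,0,0, 0,0,0,0, 0,0,0,0]'
python3 - <<'E'
from workcell import *
import cv2
from h import *
o=get_obs();print(o["position"],o["contact_force"])
b=camera("scene")
cv2.imwrite("pics/b1.png",cv2.resize(b["color"][140:200,205:285],None,fx=8,fy=8,interpolation=cv2.INTER_CUBIC))
E
```

```text
time_s: 5.53
position: [0.6013, 0.2446, 0.0783]
orientation: [180.0, -0.0, -4.1]
contact_force: [-0.8, -0.0, 0.5]
width: 0.0004
gripper_force: 0.2
[0.60133741 0.24460511 0.07827841] [-0.78149167 -0.01871835  0.48924009]
```

View pics/b1.png

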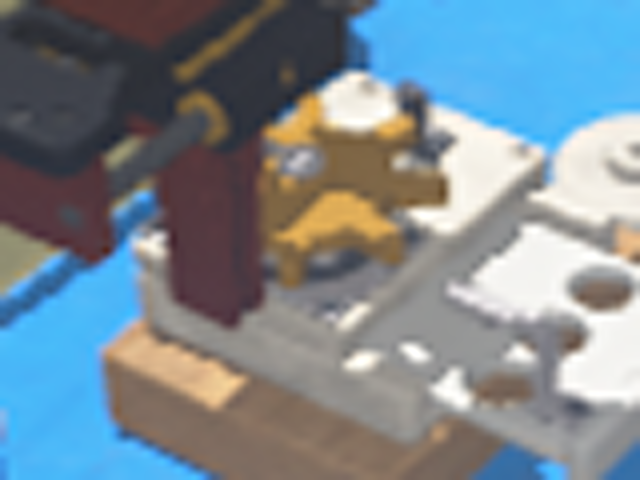

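The finger is at (215,240) and behind the tooth. The wheel has turned about 15° clockwise: the diagonal tooth went from (318,275) to (290,270). I'll carry on to about 33° and then back out sideways.

```bash
python3 -m inch '[0.01,0,0,0, 0.01,0,0,0, 0.01,0,0,0, 0,0,0,0, 0,0,0,0, 0,0,0,0, 0,0,0,0, 0,0,0,0]'; python3 -m inch '[0,-0.016,0,0, 0,-0.016,0,0, 0,-0.016,0,0, 0,0,0,0, -0.025,0,0,0, -0.025,0,0,0, 0,0,0,0, 0,0,0,0]';python3 - <<'E'
from workcell import *
import cv2
from h import *
o=get_obs();print(o["position"],o["contact_force"])
b=camera("scene")
cv2.imwrite("pics/b2.png",cv2.resize(b["color"][140:200,205:285],None,fx=8,fy=8,interpolation=cv2.INTER_CUBIC))
E
```

```text
time_s: 6.25
position: [0.6206, 0.2431, 0.0787]
orientation: [-179.9, -0.4, -4.2]
contact_force: [9.6, 0.7, -6.3]
width: 0.0003
gripper_force: 4.7
time_s: 6.92
position: [0.5925, 0.2698, 0.0783]
orientation: [180.0, 0.0, -4.1]
contact_force: [0.9, -0.4, 0.4]
width: 0.0006
gripper_force: 0.0
[0.59254443 0.26980784 0.07827659] [ 0.89285146 -0.39788735  0.41315801]
```

View pics/b2.png

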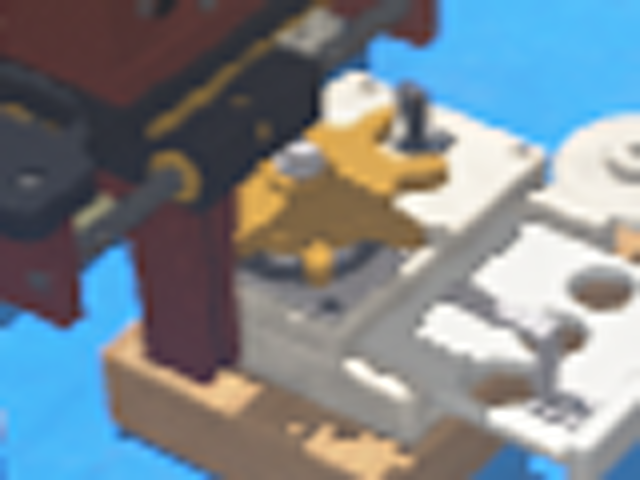

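```bash
python3 -m inch '[0,0,-0.08,0, 0,0,-0.08,0, 0,0,-0.08,0, 0,0,-0.08,0, 0,0,0,0, 0,0,0,0, 0,0,0,0, 0,0,0,0]'
python3 - <<'E'
from workcell import *
import cv2
from h import *
o=get_obs();print(o["position"],o["contact_force"])
b=camera("scene")
cv2.imwrite("pics/b3.png",cv2.resize(b["color"][140:200,205:285],None,fx=8,fy=8,interpolation=cv2.INTER_CUBIC))
E
```

```text
time_s: 7.63
position: [0.5925, 0.2685, 0.2364]
orientation: [179.9, 0.1, -4.2]
contact_force: [-0.2, -0.1, -0.5]
width: 0.0003
gripper_force: 0.0
[0.59254359 0.2685381  0.23643855] [-0.246217   -0.14603942 -0.46099397]
```

View pics/b3.png

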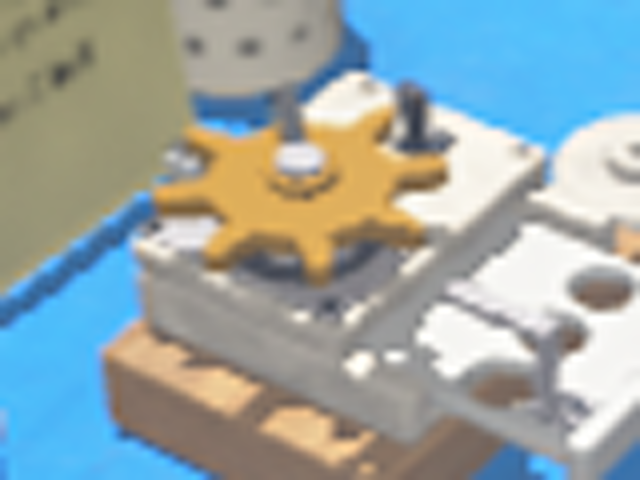

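The rib is now at (288,115), so the wheel advanced exactly one click. One more flick is needed, stopping about 4 mm shorter.

```bash
python3 -m inch '[-0.012,0,0.079,0, 0,0,0.079,0, 0,0,0.079,0, 0,0,0.079,0, 0,0,0,0, 0,0.023,0,0, 0,0.023,0,0, 0,0,0,0]'; python3 -m inch '[0,0,0,0, 0.01,0,0,0, 0.01,0,0,0, 0.01,0,0,0, 0.01,0,0,0, 0,0,0,0, 0,0,0,0, 0,0,0,0]'
```

```text
time_s: 8.35
position: [0.5873, 0.2435, 0.0825]
orientation: [179.9, -0.2, -4.3]
contact_force: [0.1, -1.3, -0.5]
width: 0.0009
gripper_force: 0.0
time_s: 9.02
position: [0.6057, 0.2453, 0.0801]
orientation: [-180.0, -0.0, -4.2]
contact_force: [-0.0, 0.3, 1.2]
width: 0.0005
gripper_force: 0.0
```

```bash
python3 -m inch '[0.007,0,0,0, 0.007,0,0,0, 0,0,0,0, 0,0,0,0, 0,0,0,0, 0,0,0,0, 0,0,0,0, 0,0,0,0]'; python3 -m inch '[0,-0.016,0,0, 0,-0.016,0,0, 0,-0.016,0,0, 0,0,-0.06,0, 0,0,-0.08,0, 0,0,-0.08,0, 0,0,-0.08,0, 0,0,0,0]';python3 - <<'E'
from workcell import *
import cv2
from h import *
o=get_obs();print(o["position"],o["contact_force"])
b=camera("scene")
cv2.imwrite("pics/b4.png",cv2.resize(b["color"][140:200,205:285],None,fx=8,fy=8,interpolation=cv2.INTER_CUBIC))
E
```

```text
time_s: 9.68
position: [0.6124, 0.2448, 0.0803]
orientation: [180.0, -0.0, -4.1]
contact_force: [1.6, -0.4, 0.3]
width: 0.0003
gripper_force: 0.8
time_s: 10.35
position: [0.6169, 0.2731, 0.2396]
orientation: [-179.5, -0.6, -4.1]
contact_force: [1.2, 1.5, 0.3]
width: 0.0004
gripper_force: 0.0
[0.61688957 0.27311473 0.2395651 ] [1.15471083 1.52984108 0.33250149]
```

View pics/b4.png

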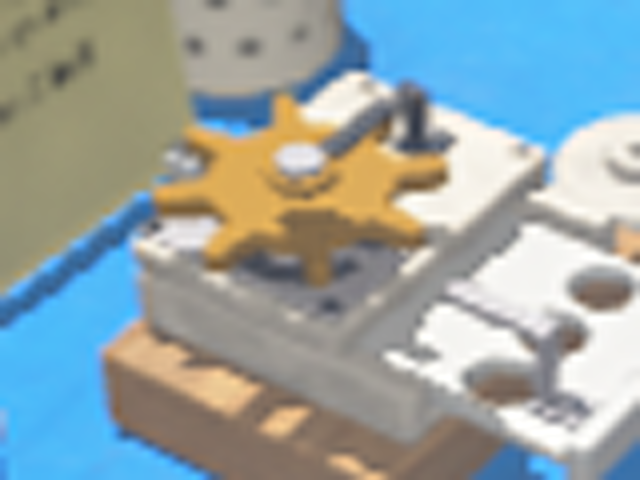

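The rib now points at the pointer (rib end at (385,100), pointer at (410,100)), so the wheel is home. Next is the tongue.

```bash
python3 -m inch '[-0.056,0.036,0,0, -0.056,0.036,0,0, -0.056,0.036,0,0, -0.056,0.036,0,0, -0.056,0.036,0,0, -0.056,0.036,0,0, 0,0,0,0, 0,0,0,0]'; python3 -m inch '[0,0,0.08,0, 0,0,0.08,0, 0,0,0.08,0, 0,0,0.08,0, 0,0,0.076,0, 0,0,0,0, 0,0,0,0, 0,0,0,0]'
```

```text
time_s: 11.07
position: [0.4369, 0.1728, 0.2295]
orientation: [179.9, 0.1, -4.1]
contact_force: [0.9, -0.5, 0.0]
width: 0.0004
gripper_force: 0.0
time_s: 11.73
position: [0.4398, 0.1746, 0.0333]
orientation: [-179.9, -0.1, -4.1]
contact_force: [-0.5, 0.0, 0.9]
width: 0.0003
gripper_force: 0.0
```

```bash
python3 -m inch '[0.016,0,0,0, 0.016,0,0,0, 0.016,0,0,0, 0.016,0,0,0, 0.016,0,0,0, 0.016,0,0,0, 0.016,0,0,0, 0.016,0,0,0]'; python3 -m inch '[0.006,0,0,0, 0.006,0,0,0, 0.006,0,0,0, 0.006,0,0,0, 0,0,0,0, 0,0,0,0, 0,0,0,0, 0,0,0,0]'
```

```text
time_s: 12.4
position: [0.5032, 0.1685, 0.0321]
orientation: [180.0, 0.0, -4.1]
contact_force: [-0.8, 1.3, 1.4]
width: 0.0002
gripper_force: 0.5
time_s: 13.07
position: [0.5137, 0.1677, 0.0319]
orientation: [180.0, 0.1, -4.1]
contact_force: [-2.4, 0.2, -2.8]
width: 0.0007
gripper_force: 1.2
```

```bash
python3 -m inch '[0.004,0,0,0, 0.004,0,0,0, 0,0,0,0, 0,0,0,0, 0,0,0,0, 0,0,0,0, 0,0,0,0, 0,0,0,0]'
```

```text
time_s: 13.73
position: [0.5139, 0.1676, 0.0317]
orientation: [179.8, 0.4, -4.0]
contact_force: [-15.0, 0.7, 9.6]
width: 0.0006
gripper_force: 7.0
```

The force rose to 15 N and the tool stopped moving at the expected end of travel. I'll back off and check.

```bash
python3 -m inch '[-0.03,0,0,0, -0.06,0,0,0, -0.06,0,0,0, 0,0,-0.08,0, 0,0,-0.08,0, 0,0,-0.08,0, 0,0,-0.08,0, 0,0,0,0]'
python3 - <<'E'
from workcell import *
import cv2
from h import *
o=get_obs();print(o["position"],o["contact_force"])
b=camera("scene")
cv2.imwrite("pics/b5.png",cv2.resize(b["color"][135:215,205:305],None,fx=7,fy=7,interpolation=cv2.INTER_CUBIC))
E
```

```text
time_s: 14.4
position: [0.4484, 0.1754, 0.2]
orientation: [-179.7, -0.8, -4.1]
contact_force: [0.7, 1.0, 0.2]
width: 0.0001
gripper_force: 0.0
[0.44837419 0.17540036 0.20000579] [0.7465955  1.00467546 0.15326853]
```

View pics/b5.png

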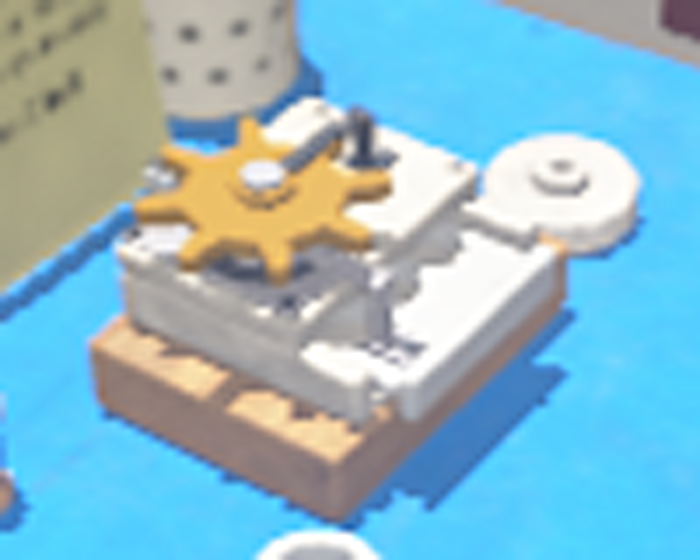

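The tongue is fully home (its plate runs from (410,400) to (560,250), at the block's front), the rib is at the pointer at (340,125), and the robot is clear.

```bash
python3 -c "
from workcell import *
print(sign_off())"
```

```text
the job is handed in; nothing more can be done
None
```

I flicked the wheel two clicks clockwise so its ribbed tooth stands at the pointer, pushed the tongue home to its stop, and handed the job in with the arm clear at about 14 s; `sign_off()` gave no verdict.

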